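Close a sweet jar and hold it down on the sealing stand

ROBOT

A 6-joint arm with a two-finger parallel gripper is mounted at the origin on the work surface. World frame = base frame: x ahead of the robot, y to its left, z up, the work surface at z = 0. Lengths are in m, angles in rad, forces in N, time in s.
With the tool pointing down it reaches from about 0.35 to 0.85 m from the base axis. Payload 8.1 kg.
Tool frame: the origin (TCP) lies at the very end of the fingers, on their centre line; the grasp point (between the pads) lies 19 mm behind it; z points along the fingers, y is the line along which they close (so a half turn about z gives the same grasp; the last joint's range is limited). The gripper opens to 93 mm and grips with 3 to 60 N. Pads are 15 mm wide; open, the fingers measure 128 mm over their backs; the gripper's body (75 mm by 188 mm) begins 65 mm behind the grasp point.
Start: joints at [-1.273, 0.13, 1.488, -0, 1.523, -0.085], TCP at [0.224, -0.557, 0.219] pointing down, gripper open.
Joint ranges: [-2.96, 2.96], [-0.89, 2.26], [0.02, 2.5], [-1.34, 4.48], [0, 2.73], [-2.66, 2.66]. Speed limits (rad/s): [2.39, 2.39, 2.79, 3.14, 3.14, 3.14].

INTERFACE

Orientations are given as a rotation vector (axis times angle).
In Python, from plant import robot gives the robot as it stands.
- The arm moves only by the tool play_rows, never from a script. Its argument "deltas" is one flat list of numbers, 5 for each row, row after row: the shift along the tool's x, y, z in mm, then the turn about the tool's z in degrees, then the finger opening in mm, from 0 to 93. A call has 1 to 10 rows; each row shifts and turns the commanded pose from where the row before left it, along the tool's axes as they then stand; what a row does not reach is not made up. A row lasts 1/12 s, in which the tool goes at most 41.7 mm and 7.16 degrees, less where a joint would pass 70% of its speed; a pose out of reach is approached as far as the arm can. A call with a gripper value outside its range is refused whole. The fingers move at their own pace and stop on an object; "newtons" is the grip in N (left out, the last holds). Time passes only in rows, so rows that do not move let the fingers close. It gives the time, the measured TCP pose, the force, the opening and the grip force at its end, in the units of the state.
- robot.read_state(): the state, without advancing time (a new reading comes with each control period).
- robot.read_camera(name): name is "scene" or "side" or "wrist"; returns a dict with "pixels" (384x512x3 uint8, blue, green, red), "mtx" (3x3 intrinsics, pixels), "D" ([k1, k2, p1, p2, k3] as OpenCV has them; the pictures are not rectified), "eye" and "rotation" of the camera in the world. Camera axes: x right, y up, looking along -z (the intrinsics and any distortion apply to the point x, -y, -z); pixel columns grow to the right and rows downward; lengths in m; the calibration is good to about 2 mm. A picture is of the moment at which its call begins. There is no depth.
- robot.close_job(): hands the job in; it is judged then, once.
The state is a dict: "t": time; "q": joint angles; "dq": joint speeds; "joint_torque": joint torques, N m; "tool_pos": TCP position; "orientation": TCP orientation; "force": force on the tool from outside, world axes, zero at the start; "wrist_torque": the same for the moment, N m; "opening": finger opening in m; "gripper_force": force on a finger pad.
Only numpy, scipy, OpenCV 4.12 (cv2) and the standard library are available. Lean on these libraries where they do the work, as an engineer would, in place of code of your own. Each camera call takes 0.05 s, during which the arm holds its last target. There are 200 camera calls.

TASK

Put the loose black lid that fits onto the open sweet jar standing on the spring-loaded sealing stand, then push straight down on the lid with the gripper until the stand's round plate has sunk halfway, its top level with the tops of the two gauge posts beside it, and finish while holding it there, pressed and still. Never push the plate down to its bottom stop, and leave the smaller lid, the full closed jar and the scoop where they are.

Things in the scene. Friction and masses are not known exactly. Their poses are not given: they have to be found in the camera images.
- lid: The lid that fits: round black plastic lid, lying open side down on the counter. 62 mm outer diameter, 18 mm high, smooth side; recess of 57 mm diameter, 14 mm deep. About 30 g. Origin: centre of its underside (the open rim), z up. It just slips on from above; no turning or snapping.
- jar: Open glass jar of fudge, upright on the stand's plate. 72 mm diameter, shoulder 74 to 80 mm up, then a neck of 52 mm diameter up to 96 mm, bevelled rim. About 0.35 kg, loose, kept in place by six 9 mm pins on the plate with 2 mm of play. Origin: centre of its underside, z up. With the lid fully on, the lid's underside is 82 mm and its top 100 mm above the jar's origin.
- stand: The sealing stand, fixed to the counter: dark steel base 150 x 150 mm, 30 mm high, with a sprung round plate in the middle and two aluminium gauge posts (30 x 12 mm) at 64 mm to either side of the centre along its own y, their tops 60 mm above the counter. Origin: centre of its underside. Yaw varies.
- plate (a joint): Travel of the plate, m: 0 = fully up (top 75 mm above the counter, also with the jar on), growing as it is pushed down; 0.015 = plate top level with the gauge posts (the mark); 0.028 = bottom stop. Spring: with the jar on it starts to sink at 1.5 to 3 N of push, takes about 11 N to the mark and 19 N to the stop (0.6 N per mm), and springs back when let go.
- plate_top (a point): Centre of the upper face of the sprung plate, an aluminium disc of 108 mm diameter; it moves down with the plate.
- small_lid: A smaller black lid, 44 mm diameter, 15 mm high, that does not fit this jar. Leave it alone. The two lids may lie in either order. Origin: centre of its underside.
- full_jar: A full jar of the same kind with its lid already on, 100 mm high, 72 mm diameter, standing on the counter. Leave it alone. Origin: centre of its underside.
- scoop: Small steel sweet scoop with a dark wooden handle, 175 mm long, 26 mm high, lying on the counter. Leave it alone. Origin: near the joint of pan and handle, at counter level; the handle points along its -x.
Things that resemble listed ones, but are neither listed nor needed, are in the scene too. Leave any turquoise look-alike of the lid alone. What is shaped like the jar but yellow is not meant.

How it is judged:
By the outcome, as a careful person would: the job done as asked, in the order asked, and still so for the second after the job is handed in, while the arm keeps its last pose, push and grip.
It also fails if it takes over 43 s, if anything falls off the work surface, if the arm or the gripper's body presses on something with over 40 N, if the wrist force passes 120 N, or if a joint passes its speed limit or range.

## Working session

There is one attempt and no reset: what is moved stays moved. The work goes in short steps, Python scripts to look and compute and a tool call to move; the robot and the scene stay as the last step left them, time stands still between calls to the robot, and variables do not carry over. Pictures are saved under pics/ and viewed, at most 10 in all, crops included, and the job is handed in when it is done.

Besides the shell and the picture viewer there is one more tool, called as name(argument=value, ...) on one line, values as JSON. play_rows: Moves the arm, as the interface text tells. Its arguments: {"type":"object","properties":{"deltas":{"type":"array"},"newtons":{"type":"number"}},"required":["deltas"]}

```bash
ls; mkdir -p pics
python3 - <<'E'
from plant import robot
import cv2,pickle
s=robot.read_state();print(s)
for n in("scene","side"):
    d=robot.read_camera(n);cv2.imwrite(f"pics/{n}0.png",d["pixels"]);pickle.dump(d,open(f"{n}0.pkl","wb"));print(n,d["eye"],d["D"],d["mtx"])
E
```

```text
pics
{'t': 0.0, 'q': array([-1.27341683e+00,  1.31125164e-01,  1.48924260e+00, -7.88787491e-06,
        1.52298121e+00, -8.53776254e-02]), 'dq': array([-0.00100207,  0.00042945,  0.00082894,  0.00085879, -0.00017387,
        0.00016891]), 'joint_torque': array([-6.61243648e-04, -5.59838462e+01, -4.91757810e+01,  7.66322413e-02,
        3.49272473e-02, -9.42815541e-05]), 'tool_pos': array([ 0.2239578 , -0.55604774,  0.21762908]), 'orientation': array([-3.08252255e+00, -5.97238648e-01,  3.04027443e-04]), 'force': array([-0.69916035, -0.07615709, -0.52241693]), 'wrist_torque': array([-0.06916144,  0.02917501,  0.0601699 ]), 'gripper_force': 0.0, 'opening': 0.0930123367274701}
scene [1.29967284 0.35544831 1.09639301] [-0.01342038  0.          0.          0.          0.        ] [[487.53488464   0.         253.67230709]
 [  0.         487.53488464 199.49264407]
 [  0.           0.           1.        ]]
side [0.3026471  0.80872972 0.69191055] [-0.16149041  0.          0.          0.          0.        ] [[435.1497931    0.         255.40373572]
 [  0.         435.1497931  197.53657002]
 [  0.           0.           1.        ]]
```

View pics/scene0.png

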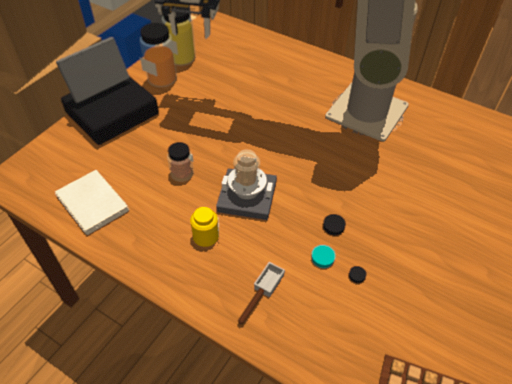

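View pics/side0.png

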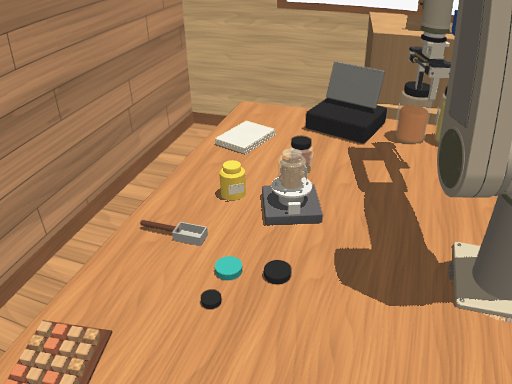

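The scene view shows the big black lid at (334,225), the small lid at (358,275), turquoise at (323,256) and the open jar on the stand at (247,180). In the side view the big lid is at (278,272) and the jar at (292,180). I'll enlarge these areas.

```bash
cat > h.py <<'E'
import numpy as np,cv2,pickle
def ray(d,u,v):
    p=cv2.undistortPoints(np.array([[[u,v]]],float),d["mtx"],np.array(d["D"]))[0,0]
    return np.array(d["rotation"])@np.array([p[0],-p[1],-1.])
def at_z(d,u,v,z):
    r=ray(d,u,v);e=np.array(d["eye"]);return e+r*(z-e[2])/r[2]
def proj(d,P):
    R=np.array(d["rotation"]);c=(np.atleast_2d(P)-d["eye"])@R
    c=c*[1,-1,-1]
    return cv2.projectPoints(c.reshape(-1,1,3),np.zeros(3),np.zeros(3),d["mtx"],np.array(d["D"]))[0][:,0]
def circ(c,r,n=72):
    a=np.linspace(0,2*np.pi,n);return np.c_[c[0]+r*np.cos(a),c[1]+r*np.sin(a),0*a+c[2]]
def tri(ds,uvs):
    A=np.zeros((3,3));b=np.zeros(3)
    for d,(u,v) in zip(ds,uvs):
        r=ray(d,u,v);r/=np.linalg.norm(r);M=np.eye(3)-np.outer(r,r);A+=M;b+=M@d["eye"]
    return np.linalg.solve(A,b)
E
python3 - <<'E'
from h import *
out=[]
for n,cs in(("scene",[(212,145),(304,195)]),("side",[(256,140),(248,240)])):
    d=pickle.load(open(n+"0.pkl","rb"))
    out.append(np.hstack([cv2.resize(d["pixels"][y:y+75,x:x+75 if 0 else x+80][:60+15],(400,300) if 0 else (400,375),interpolation=cv2.INTER_CUBIC)[:300 if 0 else 375] for x,y in cs]))
im=np.vstack(out);im=cv2.resize(im,(640,600));print(im.shape)
cv2.imwrite("pics/crops.png",im)
# blob centroid of lid
for n,(x,y) in(("scene",(334,225)),("side",(278,272))):
    d=pickle.load(open(n+"0.pkl","rb"));g=d["pixels"].max(2)
    k,l,st,ce=cv2.connectedComponentsWithStats((g<45).astype(np.uint8));i=l[y,x];print(n,st[i],ce[i],at_z(d,*ce[i],.009))
E
```

```text
(600, 640, 3)Traceback (most recent call last):
  File "<stdin>", line 11, in <module>
  File "h.py", line 6, in at_z
    r=ray(d,u,v);e=np.array(d["eye"]);return e+r*(z-e[2])/r[2]
                                                          ~^^^
IndexError: invalid index to scalar variable.
```

View pics/crops.png

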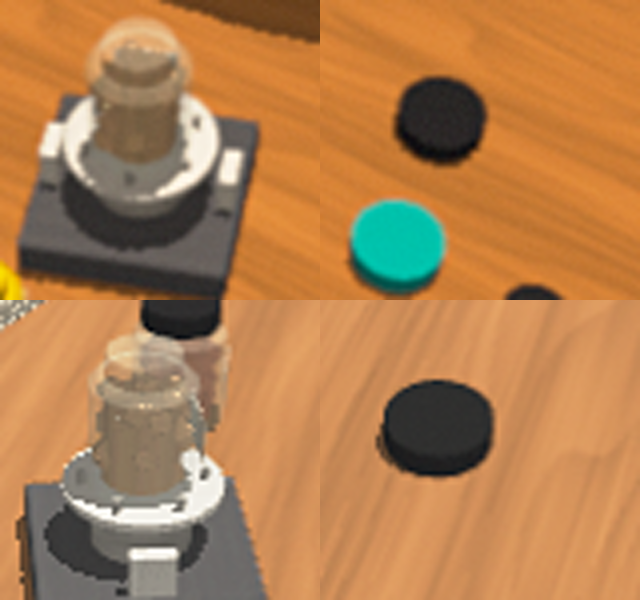

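The crops (4x) show the plate as a white ring in both views, post tops near scene (225,179) and (270,186), and the lid clear of other objects.

```bash
sed -i 's/np.array(d\["rotation"\])/Rm(d)/' h.py
cat >> h.py <<'E'
def Rm(d):
    R=np.array(d["rotation"],float);return R if R.shape==(3,3) else cv2.Rodrigues(R)[0]
E
python3 - <<'E'
from h import *
print(pickle.load(open("scene0.pkl","rb"))["rotation"])
for n,(x,y) in(("scene",(334,225)),("side",(278,272))):
    d=pickle.load(open(n+"0.pkl","rb"));g=d["pixels"].max(2)
    k,l,st,ce=cv2.connectedComponentsWithStats((g<60).astype(np.uint8));i=l[y,x];print(n,st[i],ce[i],at_z(d,*ce[i],.009))
    for u,v,z in ({"scene":[(225,179,.06),(270,185.5,.06),(212+141/4,145+145/4,.075)],"side":[(256+153/4,140+257/4,.06),(256+144/4,140+184/4,.075)]})[n]:
        print(u,v,at_z(d,u,v,z))
s=pickle.load(open("scene0.pkl","rb"))
E
```

```text
[0.40849396 0.72075486 2.0405843 ]
scene [323 215  22  21 346] [333.69364162 224.71965318] [0.50153861 0.12322698 0.009     ]
225 179 [ 0.56162182 -0.1979086   0.06      ]
270 185.5 [ 0.51317304 -0.07791401  0.06      ]
247.25 181.25 [ 0.54557659 -0.13306539  0.075     ]
side [264 260  27  24 521] [276.84261036 271.80614203] [0.4994052  0.12205245 0.009     ]
294.25 204.25 [ 0.51285053 -0.07540209  0.06      ]
292.0 186.0 [ 0.53484573 -0.1341295   0.075     ]
```

play_rows(deltas=[10,-6,-2,0,93,22,-13,-4,0,93,24,-15,-5,0,93,24,-15,-5,0,93,24,-15,-5,0,93,24,-15,-5,0,93,24,-15,-5,0,93,24,-15,-5,0,93,24,-15,-5,0,93,24,-15,-5,0,93])

```text
t: 0.93
tool_pos: [0.3807, -0.3419, 0.2648]
orientation: [-3.084, -0.598, -0.0]
force: [0.8, -0.1, 0.2]
opening: 0.0928
gripper_force: 0.0
```

play_rows(deltas=[24,-15,-4,0,93,24,-15,-4,0,93,24,-15,-4,0,93,24,-15,-4,0,93,24,-15,-4,0,93,24,-15,-4,0,93,24,-15,-4,0,93,24,-13,-4,0,93,12,-5,-2,0,93,0,0,0,0,93])

```text
t: 1.77
tool_pos: [0.5246, -0.1511, 0.2989]
orientation: [-3.083, -0.603, -0.001]
force: [-0.2, -0.8, -0.7]
opening: 0.0928
gripper_force: 0.0
```

Run:
```python
from h import *
from plant import robot
d=robot.read_camera("wrist");cv2.imwrite("pics/w1.png",d["pixels"]);s=robot.read_state();d["s"]=s;pickle.dump(d,open("w1.pkl","wb"))
print(s["t"],s["tool_pos"],s["orientation"],d["eye"],d["D"],Rm(d),d["mtx"])
print(proj(d,[[.537,-.137,.171],[.537,-.137,.075]]))
for n,(x,y) in(("scene",(323,256)),("side",(229,268))):
    print(at_z(pickle.load(open(n+"0.pkl","rb")),x,y,.018))
```

```text
1.8167 [ 0.52364326 -0.15247642  0.29857368] [-3.08341691e+00 -6.01574950e-01  4.56542216e-04] [ 0.59026765 -0.12367852  0.46539566] [0.02107488 0.         0.         0.         0.        ] [[ 3.77273784e-01  8.95723302e-01  2.35253602e-01]
 [-9.26101518e-01  3.64710200e-01  9.65528233e-02]
 [ 6.85225388e-04 -2.54295567e-01  9.67126308e-01]] [[303.42495777   0.         255.33373844]
 [  0.         303.42495777 190.40813543]
 [  0.           0.           1.        ]]
[[247.24110744 167.74807191]
 [249.10875994 154.18846616]]
[0.61444181 0.14698575 0.018     ]
[0.60252496 0.15229677 0.018     ]
```

View pics/w1.png

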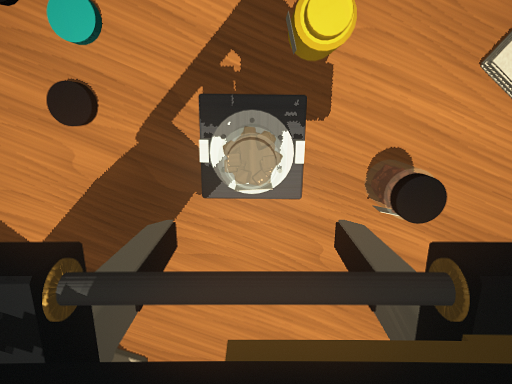

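The wrist view shows the plate centred near (252,151), the posts at (204,151) and (300,151), and the lid at (72,102). Enlarging the jar with a candidate overlay.

Run:
```python
from h import *
d=pickle.load(open("w1.pkl","rb"))
print("posts",at_z(d,204,151,.06),at_z(d,300.5,151,.06),"plate",at_z(d,252.5,151,.075))
g=d["pixels"].max(2)
k,l,st,ce=cv2.connectedComponentsWithStats((g<50).astype(np.uint8));i=l[102,72];print(st[i],ce[i],at_z(d,*ce[i],.012))
x0,y0,w,h=190,85,125,120
im=cv2.resize(d["pixels"][y0:y0+h,x0:x0+w],None,fx=5,fy=5,interpolation=cv2.INTER_CUBIC)
def dr(c,r,col):
    p=(proj(d,circ(c,r))-[x0,y0]+.5)*5
    cv2.polylines(im,[p.round().astype(int)],True,col,1,cv2.LINE_AA)
c=(.5372,-.1372)
dr((*c,.075),.054,(0,0,255));dr((*c,.171),.026,(0,255,0));dr((*c,.149),.036,(255,0,0));dr((*c,.155),.026,(0,255,255))
cv2.imwrite("pics/w1c.png",im)
```

```text
posts [ 0.51618021 -0.08019046  0.06      ] [ 0.56476823 -0.19947166  0.06      ] plate [ 0.54245798 -0.13950908  0.075     ]
[  47   81   51   45 1785] [ 71.70028011 102.86330532] [0.50073234 0.12171926 0.012     ]
```

View pics/w1c.png

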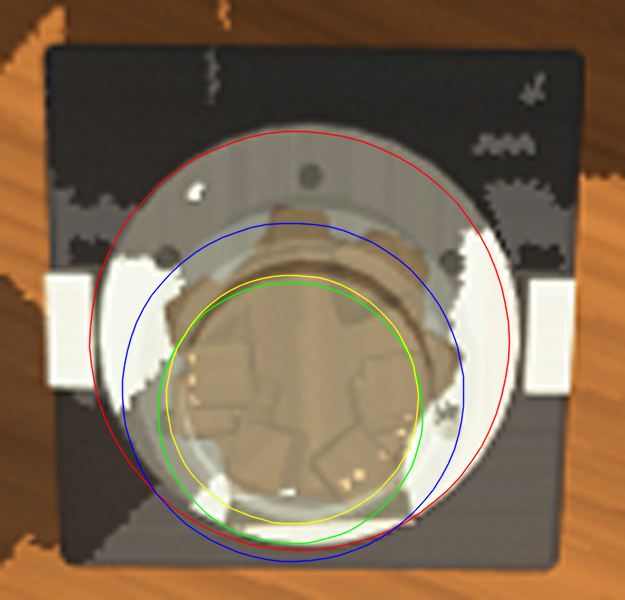

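play_rows(deltas=[4,-13,0,0,93,8,-26,10,0,93,8,-26,15,0,93,8,-26,20,0,93,8,-26,20,0,93,8,-26,20,0,93,8,-26,20,0,93,8,-26,20,0,93,8,-26,20,0,93,8,-26,15,0,93])

```text
t: 2.65
tool_pos: [0.4998, 0.1041, 0.1366]
orientation: [3.085, 0.595, -0.003]
force: [0.5, -1.0, -0.9]
opening: 0.093
gripper_force: 0.0
```

play_rows(deltas=[4,-12,10,0,93,2,-4,5,0,93,0,0,0,0,93,0,0,0,0,93])

```text
t: 2.98
tool_pos: [0.5014, 0.1199, 0.1241]
orientation: [3.084, 0.597, 0.0]
force: [0.3, 0.1, 0.7]
opening: 0.093
gripper_force: 0.0
```

```bash
cat >> h.py <<'E'
def go(s,P):
    R=cv2.Rodrigues(np.array(s["orientation"]))[0];return R.T@(np.array(P)-s["tool_pos"])*1000
E
python3 - <<'E'
from h import *
from plant import robot
d=robot.read_camera("wrist");s=robot.read_state();d["s"]=s;pickle.dump(d,open("w2.pkl","wb"))
print(s["t"],s["tool_pos"],s["orientation"])
p=proj(d,[.5007,.1222,.009])[0];print(p)
g=d["pixels"].max(2)
k,l,st,ce=cv2.connectedComponentsWithStats((g<50).astype(np.uint8));i=l[int(p[1]),int(p[0])];print(st[i],ce[i],at_z(d,*ce[i],.012))
im=d["pixels"].copy();cv2.polylines(im,[proj(d,circ((.5007,.1222,.018),.031)).astype(int)],True,(0,0,255),1,cv2.LINE_AA)
cv2.imwrite("pics/w2.png",im);print(go(s,(.5007,.1222,.003)))
E
```

```text
3.0333 [0.50193471 0.11972506 0.12466727] [3.08397630e+00 5.95837089e-01 2.10405894e-03]
[253.14242615 187.24911137]
[     0      0    512    363 158250] [257.24950395 166.58818957] [0.52123051 0.1262955  0.012     ]
[ -0.37048584  -2.85742694 121.6645893 ]
```

View pics/w2.png

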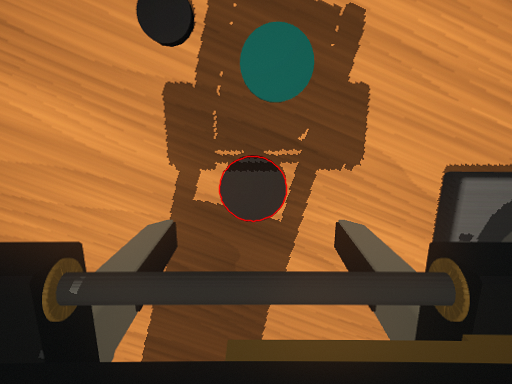

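The lid outline matches the overlay around (253,188) to within a pixel. Descending to grasp.

play_rows(deltas=[0,-3,10,0,93,0,0,20,0,93,0,0,22,0,93,0,0,22,0,93,0,0,20,0,93,0,0,14,0,93,0,0,8,0,93,0,0,4,0,93,0,0,0,0,93,0,0,0,0,93], newtons=20)

```text
t: 3.87
tool_pos: [0.5008, 0.1235, 0.0044]
orientation: [3.084, 0.597, 0.002]
force: [-0.4, 0.9, -0.4]
opening: 0.0928
gripper_force: 0.0
```

play_rows(deltas=[0,0,0,0,50,0,0,0,0,50,0,0,0,0,50,0,0,0,0,50,0,0,0,0,50,0,0,0,0,50,0,0,0,0,50,0,0,0,0,50], newtons=20)

```text
t: 4.53
tool_pos: [0.5003, 0.1238, 0.004]
orientation: [3.084, 0.598, 0.001]
force: [-0.5, -0.7, 2.2]
opening: 0.0623
gripper_force: 20.0
```

play_rows(deltas=[0,0,-8,0,50,0,0,-18,0,50,0,0,-25,0,50,0,0,-30,0,50,0,0,-30,0,50,0,0,-30,0,50,0,0,-30,0,50,0,0,-25,0,50,-3,10,-16,0,50,-6,22,-8,0,50])

```text
t: 5.37
tool_pos: [0.5046, 0.0922, 0.2275]
orientation: [-3.083, -0.602, -0.007]
force: [0.1, -0.3, -0.2]
opening: 0.0621
gripper_force: 20.0
```

play_rows(deltas=[-7,26,0,0,50,-7,28,0,0,50,-7,30,0,0,50,-7,30,0,0,50,-7,30,0,0,50,-7,30,0,0,50,-6,25,0,0,50,-4,16,6,0,50,-3,10,8,0,50,0,0,6,0,50])

```text
t: 6.2
tool_pos: [0.5362, -0.1402, 0.2028]
orientation: [-3.085, -0.594, 0.001]
force: [-0.7, 0.8, -0.7]
opening: 0.0622
gripper_force: 20.0
```

play_rows(deltas=[0,0,0,0,50,0,0,0,0,50,0,0,0,0,50])

```text
t: 6.45
tool_pos: [0.5366, -0.1373, 0.2038]
orientation: [-3.083, -0.6, 0.0]
force: [-0.1, 0.6, -0.0]
opening: 0.0619
gripper_force: 20.0
```

Run:
```python
from h import *
from plant import robot
s=robot.read_state();print(s["t"],s["tool_pos"],s["orientation"],s["opening"])
ims=[]
for n,(x0,y0) in(("scene",(205,120)),("side",(250,110))):
    d=robot.read_camera(n);pickle.dump(d,open(n+"1.pkl","wb"))
    w,h=80,110;k=5
    im=cv2.resize(d["pixels"][y0:y0+h,x0:x0+w],None,fx=k,fy=k,interpolation=cv2.INTER_CUBIC)
    def dr(c,r,col):
        cv2.polylines(im,[((proj(d,circ(c,r))-[x0,y0]+.5)*k).round().astype(int)],True,col,1,cv2.LINE_AA)
    t=s["tool_pos"]
    dr((t[0],t[1],t[2]-.004),.031,(255,0,255));dr((t[0],t[1],t[2]+.014),.031,(255,0,255))
    c=(.5385,-.1380);dr((*c,.075),.054,(0,0,255));dr((*c,.171),.026,(0,255,0));dr((*c,.149),.036,(255,0,0))
    ims.append(im)
cv2.imwrite("pics/hover.png",np.hstack(ims))
```

```text
6.45 [ 0.53660105 -0.13733619  0.20376202] [-3.08343773e+00 -5.99588353e-01  7.66167033e-05] 0.061912130887960236
```

View pics/hover.png

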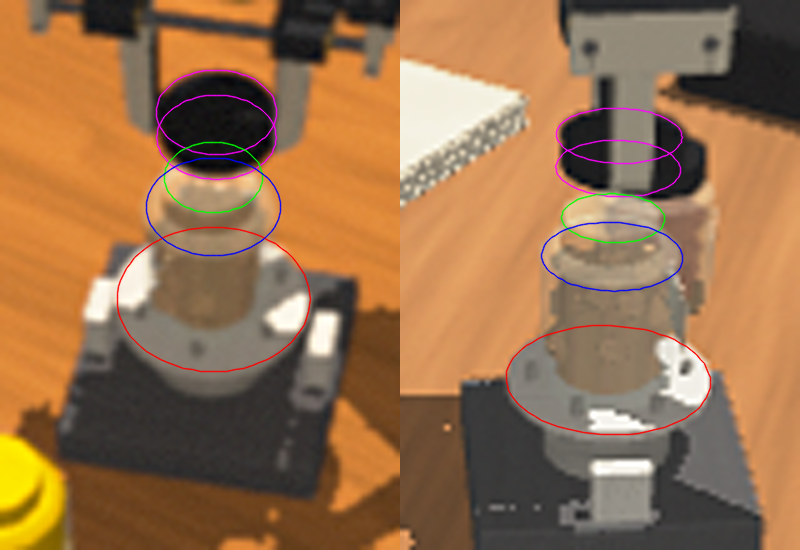

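Lid and plate overlays match in both views to about 1 px, and the lid sits roughly centred over the neck. I'll correct by 1.5 mm and lower slowly.

play_rows(deltas=[1.5,1.3,0,0,50,0,0,8,0,50,0,0,8,0,50,0,0,6,0,50,0,0,4,0,50,0,0,0,0,50,0,0,0,0,50])

```text
t: 7.13
tool_pos: [0.5381, -0.1392, 0.177]
orientation: [-3.084, -0.597, 0.002]
force: [-0.0, -0.4, -1.2]
opening: 0.0617
gripper_force: 20.0
```

play_rows(deltas=[0,0,1.5,0,50,0,0,1.5,0,50,0,0,1.5,0,50,0,0,1.5,0,50,0,0,1,0,50,0,0,0,0,50])

```text
t: 7.63
tool_pos: [0.5388, -0.1393, 0.1707]
orientation: [3.084, 0.598, 0.001]
force: [0.3, 0.7, 0.8]
opening: 0.0619
gripper_force: 20.0
```

Underside is below the rim with no force, so the lid is slipping on. Continuing.

play_rows(deltas=[0,0,1.5,0,50,0,0,1.5,0,50,0,0,1.5,0,50,0,0,1.5,0,50,0,0,1,0,50,0,0,1,0,50,0,0,0.5,0,50,0,0,0,0,50,0,0,0,0,50])

```text
t: 8.38
tool_pos: [0.5384, -0.1392, 0.1621]
orientation: [-3.084, -0.598, 0.0]
force: [2.1, -0.3, 0.5]
opening: 0.0622
gripper_force: 20.0
```

Run:
```python
from h import *
from plant import robot
F=[];Z=[]
for i in range(1):
    s=robot.read_state();print(s["tool_pos"],s["force"],s["wrist_torque"])
```

```text
[ 0.53844862 -0.13919729  0.1620627 ] [ 2.14899941 -0.260918    0.50695413] [ 0.08459948 -0.34315099 -0.00170708]
```

play_rows(deltas=[0,0,1,0,50,0,0,0.5,0,50,0,0,0,0,50])

```text
t: 8.63
tool_pos: [0.5388, -0.1392, 0.1609]
orientation: [3.084, 0.598, 0.001]
force: [2.5, 0.9, 3.6]
opening: 0.062
gripper_force: 20.0
```

play_rows(deltas=[0,0,0,0,66,0,0,0,0,70,0,0,0,0,75,0,0,0,0,80,0,0,0,0,84,0,0,0,0,84,0,0,0,0,84])

```text
t: 9.22
tool_pos: [0.5384, -0.1392, 0.1605]
orientation: [-3.084, -0.598, 0.0]
force: [-0.3, -0.2, 0.7]
opening: 0.0838
gripper_force: 0.0
```

play_rows(deltas=[0,0,-5,0,84,0,0,-10,0,84,0,0,-15,0,84,0,0,-15,0,84,0,0,-10,0,84,0,0,-3,0,40,0,0,0,0,0,0,0,0,0,0,0,0,0,0,0,0,0,0,0,0])

```text
t: 10.05
tool_pos: [0.5379, -0.1391, 0.2175]
orientation: [-3.083, -0.597, 0.002]
force: [-0.3, -0.2, -0.3]
opening: 0.0548
gripper_force: 0.0
```

play_rows(deltas=[0,0,0,0,0,0,0,0,0,0,0,0,0,0,0,0,0,0,0,0,0,0,0,0,0,0,0,0,0,0])

```text
t: 10.55
tool_pos: [0.5385, -0.1392, 0.2186]
orientation: [3.084, 0.598, 0.0]
force: [0.2, 0.2, -0.6]
opening: 0.0152
gripper_force: 0.0
```

Run:
```python
from h import *
from plant import robot
s=robot.read_state();print(s["t"],s["tool_pos"],s["orientation"],s["opening"],s["force"])
ims=[]
for n,(x0,y0) in(("scene",(205,120)),("side",(250,110))):
    d=robot.read_camera(n);pickle.dump(d,open(n+"2.pkl","wb"))
    w,h=80,110;k=5
    im=cv2.resize(d["pixels"][y0:y0+h,x0:x0+w],None,fx=k,fy=k,interpolation=cv2.INTER_CUBIC)
    def dr(c,r,col):
        cv2.polylines(im,[((proj(d,circ(c,r))-[x0,y0]+.5)*k).round().astype(int)],True,col,1,cv2.LINE_AA)
    c=(.5385,-.1390);dr((*c,.075),.054,(0,0,255));dr((*c,.175),.031,(0,255,0));dr((*c,.157),.031,(255,0,0))
    ims.append(im)
cv2.imwrite("pics/placed.png",np.hstack(ims))
```

```text
10.55 [ 0.53851873 -0.13924549  0.21863299] [3.08421031e+00 5.97639130e-01 3.03294011e-05] 0.01524438761307626 [ 0.21801673  0.16876984 -0.56281974]
```

View pics/placed.png

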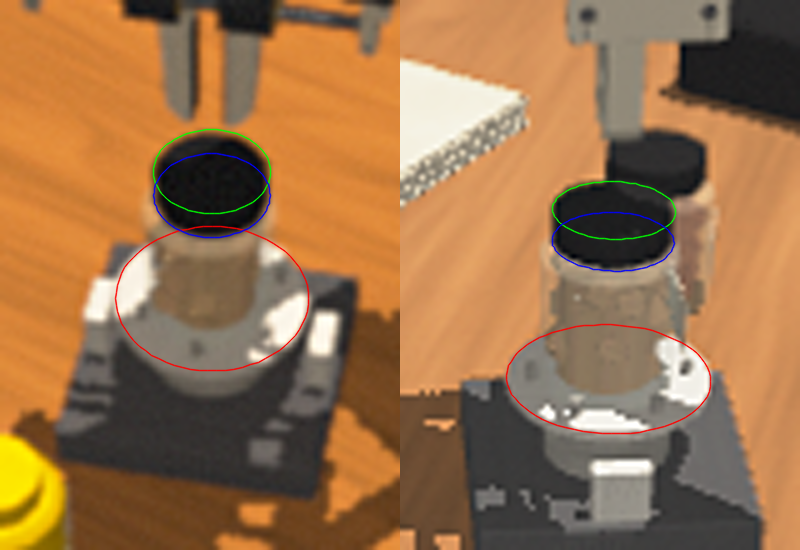

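The lid sits level and fully on in both views, with its outline matching the seated overlay. Finish closing the fingers, then press.

play_rows(deltas=[0,0,0,0,0,0,0,5,0,0,0,0,10,0,0,0,0,12,0,0,0,0,8,0,0,0,0,4,0,0,0,0,0,0,0,0,0,0,0,0])

```text
t: 11.32
tool_pos: [0.5382, -0.1391, 0.1791]
orientation: [-3.084, -0.597, 0.001]
force: [-0.2, -0.5, 0.7]
opening: 0.0006
gripper_force: 0.0
```

play_rows(deltas=[0,0,1.5,0,0,0,0,1.5,0,0,0,0,1,0,0,0,0,1,0,0,0,0,1,0,0,0,0,0,0,0,0,0,0,0,0])

```text
t: 11.9
tool_pos: [0.5388, -0.1393, 0.1741]
orientation: [3.084, 0.598, 0.001]
force: [-0.7, -0.1, 4.0]
opening: 0.0007
gripper_force: 1.7
```

play_rows(deltas=[0,0,1,0,0,0,0,1,0,0,0,0,1,0,0,0,0,1,0,0,0,0,1,0,0,0,0,1,0,0,0,0,0,0,0,0,0,0,0,0])

```text
t: 12.57
tool_pos: [0.5388, -0.1393, 0.1682]
orientation: [3.084, 0.598, 0.001]
force: [-1.5, 1.2, 5.6]
opening: 0.0002
gripper_force: 3.4
```

play_rows(deltas=[0,0,1,0,0,0,0,1,0,0,0,0,1,0,0,0,0,1,0,0,0,0,1,0,0,0,0,1,0,0,0,0,1,0,0,0,0,1,0,0,0,0,0,0,0,0,0,0,0,0])

```text
t: 13.4
tool_pos: [0.5389, -0.1394, 0.1609]
orientation: [3.084, 0.598, 0.002]
force: [-2.9, 1.2, 12.3]
opening: 0.0003
gripper_force: 5.6
```

play_rows(deltas=[0,0,0,0,0,0,0,0,0,0,0,0,0,0,0])

```text
t: 13.65
tool_pos: [0.5389, -0.1394, 0.1609]
orientation: [3.084, 0.598, 0.002]
force: [-3.6, 1.6, 12.4]
opening: 0.0006
gripper_force: 5.6
```

Run:
```python
from h import *
from plant import robot
ims=[]
for n,(x0,y0) in(("scene",(205,120)),("side",(250,110))):
    d=robot.read_camera(n)
    s=robot.read_state();print(s["t"],s["tool_pos"],s["force"])
    w,h=80,110;k=5
    im=cv2.resize(d["pixels"][y0:y0+h,x0:x0+w],None,fx=k,fy=k,interpolation=cv2.INTER_CUBIC)
    def dr(c,r,col):
        cv2.polylines(im,[((proj(d,circ(c,r))-[x0,y0]+.5)*k).round().astype(int)],True,col,1,cv2.LINE_AA)
    c=(.5385,-.1390);dr((*c,.060),.054,(0,0,255));dr((*c,.160),.031,(0,255,0))
    ims.append(im)
cv2.imwrite("pics/press.png",np.hstack(ims))
```

```text
13.7 [ 0.53892838 -0.13938723  0.16092939] [-4.04381614  0.80664914 11.80417115]
13.75 [ 0.53892078 -0.13936753  0.16092404] [-3.24157737  0.91899949 11.67556701]
```

View pics/press.png

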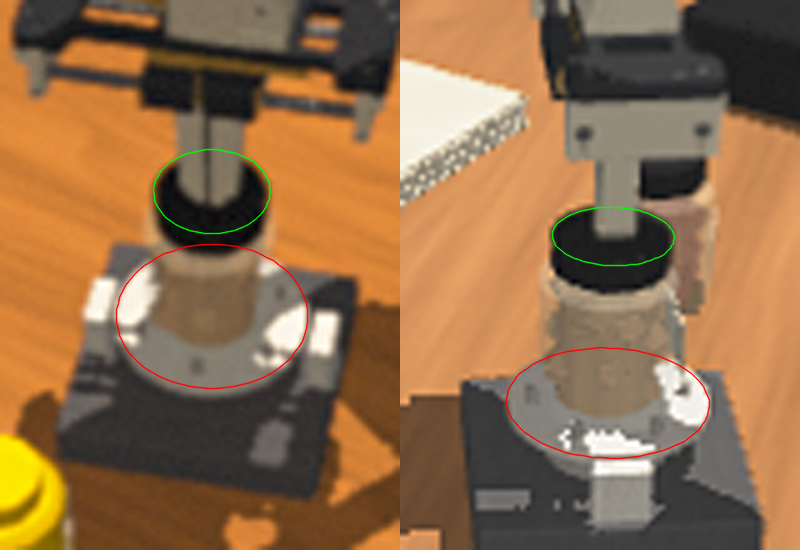

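play_rows(deltas=[0,0,0.5,0,0,0,0,0,0,0,0,0,0,0,0,0,0,0,0,0,0,0,0,0,0,0,0,0,0,0])

```text
t: 14.25
tool_pos: [0.5389, -0.1394, 0.1605]
orientation: [3.083, 0.598, 0.002]
force: [-3.5, 1.4, 10.8]
opening: 0.0002
gripper_force: 5.7
```

Run:
```python
from h import *
from plant import robot
from scipy.optimize import minimize
for n,(u0,v0,u1,v1) in(("scene",(236,168,258,184)),("side",(278,163,302,188))):
    a=pickle.load(open(n+"2.pkl","rb"));b=robot.read_camera(n)
    A=cv2.cvtColor(a["pixels"],6).astype(np.float32);B=cv2.cvtColor(b["pixels"],6).astype(np.float32)
    W=np.eye(2,3,dtype=np.float32);W[1,2]=4
    cc,W=cv2.findTransformECC(A[v0:v1,u0:u1],B[v0:v1+8,u0:u1],W,cv2.MOTION_TRANSLATION,(3,200,1e-6))
    q=proj(a,[[.5385,-.139,.12],[.5385,-.139,.105]]);print(n,cc,W[:,2],"15mm:",q[1]-q[0])
s=robot.read_state();print(s["t"],s["tool_pos"],s["force"])
```

```text
scene 0.9450944047746481 [-0.00729557  4.082472  ] 15mm: [0.00929446 3.71802241]
side 0.4975491605063512 [-0.5739991  5.2733026] 15mm: [-0.15998247  4.96095137]
14.35 [ 0.53892905 -0.13939796  0.16048026] [-2.68925845  1.49648943 11.04776879]
```

```bash
python3 -c "
from plant import robot
print(robot.close_job())"
```

```text
the job is handed in; nothing more can be done
None
```

The fitting lid is on the open jar and I handed the job in at about 14.4 s. The closed fingers were holding the plate still at the mark, about 14.5 to 16 mm down with about 11 N of push. It never reached the bottom stop, and I touched nothing but the lid, jar and stand. The judge's verdict was not shown.

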